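# Set the coaxial tuning dial to its reference mark

## Task

Two small grey instrument cases stand on the bench; only one has a two-tier coaxial dial. On that one, first turn the wide lower (coarse) knob until its white pointer line faces the long mark on the panel, then turn the narrow upper (fine) knob until its pointer faces the same mark. Leave both there and let go; do not turn the single knob of the other case or shove the loose things about.

Things in the scene. Friction and masses are not known exactly. Their poses are not given: they have to be found in the camera images.
- tuner: Grey instrument case with the two-tier coaxial dial, 130 x 130 mm, flat panel top 50 mm above the bench, fixed. Origin under its centre, at bench height; the dial's upright axis goes through it. z up; -x points from the axis to the long mark on the panel (roughly towards the robot).
- coarse_grip (a point): Centre of the wide lower (coarse) knob, on the dial axis, half-way up it (68 mm above the bench). Round black fluted knob, diameter 50 mm, from 56 to 80 mm above the bench; a white line on its top and side is its pointer. Can be gripped across its diameter at any yaw, the upper knob standing between the fingers. This frame is the case's: it does not turn with the knob.
- fine_grip (a point): Centre of the narrow upper (fine) knob, on the same axis, half-way up it (94.5 mm above the bench). Round black knob, diameter 22 mm, from 81 to 108 mm above the bench, right over the coarse knob (top at 80 mm); can be gripped at any yaw. A white line across half its top and down its side is its pointer. This frame does not turn with the knob.
- index_mark (a point): Outer end of the long black mark (21 mm long) on the tuner's panel, 50 mm from the dial axis, in the direction of the case's -x (the side roughly towards the robot), 50 mm above the bench. The other marks of the scale are short ticks every 15 degrees.
- coarse (a joint): Angle of the coarse knob in rad, positive anticlockwise seen from above; 0: its pointer faces the long mark. Starts between -1.3 and -0.5. Stays where it is left (friction 0.08 N m); stops at -2.2 and 2.2. Turning one knob does not drive the other.
- fine (a joint): Angle of the fine knob against the case in rad, positive anticlockwise seen from above; 0: its pointer faces the long mark. Starts between 0.5 and 1.3. Stays where it is left (friction 0.03 N m); stops at -2.2 and 2.2.
- plain_knob_top (a point): Bystander: centre of the top of the single-tier black knob (diameter 50 mm, top 84 mm above the bench) on the other, like case (130 x 130 x 50 mm, fixed). Not to be turned.
- plain_knob_pointer (a point): Bystander: outer end of the pointer line on the single knob's top, 25 mm from its axis; moves when that knob turns.
- copper_spool: Bystander: small reel of copper wire, 32 mm across, 24 mm high, loose on the bench beyond the cases; origin at the centre of its underside.
- flux_tin: Bystander: open tin, 62 mm across, 41 mm high, loose on the bench beyond the left-hand case; origin at the centre of its underside.
- marker: Bystander: pen, 136 mm long, 12 mm thick, lying loose on the bench; origin at the centre of its underside.

How it is judged:
By the outcome, as a careful person would: the job done as asked, in the order asked, and still so for the second after the job is handed in, with the robot touching nothing.
It also fails if it takes over 42 s, if anything falls off the work surface, if the arm or the gripper's body presses on something with over 40 N, if the wrist force passes 120 N, or if a joint passes its speed limit or range.

## Robot

A 7-joint arm with a two-finger parallel gripper is mounted at the origin on a cart in front of the work surface, level with it; the furniture and walls round the work are solid. World frame = base frame: x ahead of the robot, y to its left, z up, the work surface at z = 0. Lengths are in mm, angles in rad, forces in N, time in s.
With the tool pointing down it reaches from about 350 to 900 mm from the base axis. Payload 19.9 kg.
Tool frame: the origin (TCP) lies at the very end of the fingers, on their centre line; the grasp point (between the pads) lies 19 mm behind it; z points along the fingers, y is the line along which they close (so a half turn about z gives the same grasp; the last joint's range is limited). The gripper opens to 85 mm and grips with 20 to 120 N. Pads are 22 mm wide; open, the fingers measure 114 mm over their backs; the gripper's body (76 mm by 85 mm) begins 54 mm behind the grasp point. The pads swing forward as they close: fully open they stand 13 mm farther back than shut.
Start: joints at [1.155, 0.417, -0.01, 1.614, 0.005, 1.111, -0.053], TCP at [228.216, -581.824, 231.26] pointing down, gripper open.
Joint ranges: [-2.81, 2.81], [-0.39, 2.02], [-1.27, 1.25], [0.06, 2.57], [-1.19, 4.33], [0.19, 2], [-2.82, 2.82]. Speed limits (rad/s): [1.89, 1.89, 2.39, 2.39, 3.01, 3.01, 3.01].

## Interface

Orientations are given as a unit quaternion [x, y, z, w].
In Python, from cell import robot, viewer, hand_in gives the robot as it stands. The module is installed in compiled form; this text tells all that it offers.
- The arm moves only by the tool play_rows, never from a script. Its argument "targets" is a list of rows, each a list of 4 numbers: the shift along the tool's x, y, z in cm, then the turn about the tool's z in units of 8 degrees (1.0 is 8 degrees). In form: [[dx, dy, dz, twist], ...]. A call has 1 to 8 rows; each row shifts and turns the commanded pose from where the row before left it, along the tool's axes as they then stand; what a row does not reach is not made up. A row lasts 1/8 s, in which the tool goes at most 62.5 mm and 10.7 degrees, less where a joint would pass 70% of its speed; a pose out of reach is approached as far as the arm can. A call with a gripper value outside its range is refused whole. "grip" is the closure in counts, from 0 (fully open) to 255 (shut), set as the call begins (left out, the last holds). The fingers move at their own pace and stop on an object; the grip force is fixed at half the most. Time passes only in rows, so rows that do not move let the fingers close. It gives the time, the measured TCP pose, the force, the opening and the grip force at its end, in the units of the state.
- robot.observe(): the state, without advancing time (a new reading comes with each control period).
- viewer.get_image(name): name is "side" or "top"; returns the picture (420x560x3 uint8, red, green, blue); there is no depth.
- viewer.calibration(name): a dict with "camera_matrix" (3x3 intrinsics, pixels), "R" (3x3) and "t" (3): a world point X has camera coordinates R X + t. Camera axes: x right, y down, z forward; pixel columns grow to the right and rows downward; lengths in mm; the calibration is good to about 2 mm. A picture is of the moment at which its call begins. calibration takes no time and is no camera call.
- hand_in(): hands the job in; it is judged then, once.
Trained networks look in the newest picture that a camera, given by its name, has taken for a name from the list of things; names that differ only in an ending like _2 or _b are one class to them, and where a whole thing is asked for, a point or a joint stands for the part that bears it (a point fixed in the world has none). Each returns a list of dicts, best first, with "score" (0 to 1); they miss things now and then, are a little off and sometimes report something else, mostly with a low value. They report only what shows in the picture. A call takes as long as a camera call.
- viewer.find_in(camera, query): "uv" ([column, row] in pixels, amid what is visible of it).
- viewer.landmark_of(camera, query): "uv" ([column, row] in pixels: a listed point, or the origin of a listed thing).
The state is a dict: "time_s": time; "qpos": joint angles; "qd": joint speeds; "joint_torque": joint torques, N m; "tcp_pos": TCP position; "tcp_rot": TCP orientation; "ft_force": force on the tool from outside, world axes, zero at the start; "wrist_torque": the same for the moment, N m; "gripper_width": opening from 0.0 (shut) to 1.0 (fully open); "gripper_force": force on a finger pad.
Only numpy, scipy, OpenCV 4.12 (cv2) and the standard library are available. Lean on these libraries where they do the work, as an engineer would, in place of code of your own. Each camera call takes 0.05 s, during which the arm holds its last target. There are 200 camera calls.

## Working session

There is one attempt and no reset: what is moved stays moved. The work goes in short steps, Python scripts to look and compute and a tool call to move; the robot and the scene stay as the last step left them, time stands still between calls to the robot, and variables do not carry over. Pictures are saved under pics/ and viewed, at most 10 in all, crops included, and the job is handed in when it is done.

Besides the shell and the picture viewer there is one more tool, called after "Request:" as name([rows], argument=value, ...), one row to a line, values as JSON. play_rows: Moves the arm, as the interface text tells. Its arguments: {"type":"object","properties":{"targets":{"type":"array","items":{"type":"array","items":{"type":"number"}}},"grip":{"type":"number"}},"required":["targets"]}

```bash
mkdir -p pics
python3 - <<'E'
from cell import robot, viewer
import cv2
for c in ("top","side"):
    im=viewer.get_image(c); cv2.imwrite(f"pics/{c}0.png",im[:,:,::-1])
    k=viewer.calibration(c); print(c,k)
    for q in ("coarse_grip","fine_grip","index_mark","plain_knob_top","tuner"):
        print(q,[(d["uv"],round(d["score"],2)) for d in viewer.landmark_of(c,q)][:3])
print(robot.observe())
E
```

```text
top {'camera_matrix': array([[425.62379074,   0.        , 278.47474863],
       [  0.        , 425.62379074, 214.59504673],
       [  0.        ,   0.        ,   1.        ]]), 'R': array([[-0.01883699, -0.99982093,  0.00180819],
       [-0.99647981,  0.01862622, -0.0817377 ],
       [ 0.08168938, -0.00334151, -0.99665224]]), 't': array([  30.56342532,  554.1604446 , 1133.83856574])}
coarse_grip [([355.8, 191.8], 0.97), ([267.7, 170.7], 0.39)]
fine_grip [([355.6, 188.7], 0.7)]
index_mark [([365.9, 207.0], 0.91)]
plain_knob_top [([239.9, 234.8], 0.66)]
tuner [([271.1, 172.7], 0.33)]
side {'camera_matrix': array([[395.06203881,   0.        , 283.10615537],
       [  0.        , 395.06203881, 204.54116614],
       [  0.        ,   0.        ,   1.        ]]), 'R': array([[-0.93414067, -0.35663429, -0.01389932],
       [-0.12908387,  0.37390732, -0.91843926],
       [ 0.33274399, -0.85615729, -0.39531777]]), 't': array([496.70540186, 142.96435283, 713.56587113])}
coarse_grip [([282.3, 177.1], 0.84)]
fine_grip [([281.5, 171.0], 0.94)]
index_mark [([298.9, 183.5], 0.84)]
plain_knob_top [([164.2, 260.8], 0.38)]
tuner [([276.5, 204.1], 0.7)]
{'time_s': 0.6, 'qpos': array([ 1.15549501,  0.4174052 , -0.010317  ,  1.61364509,  0.00467615,
        1.1106969 , -0.05300444]), 'qd': array([-6.82116797e-04, -9.33565486e-05, -1.41717257e-03, -3.83787806e-05,
        4.25482501e-04, -5.69769965e-04, -8.98019374e-04]), 'joint_torque': array([ 1.77425933e-03, -8.63913560e+01,  6.79388735e-01, -4.35091066e+01,
        1.92733901e-02,  2.18371148e-03, -4.19652793e-05]), 'tcp_pos': array([ 228.22492771, -581.79524128,  231.23778263]), 'tcp_rot': array([ 9.82584502e-01,  1.85816286e-01, -1.90247031e-05, -6.25092403e-05]), 'ft_force': array([ 0.30177917,  0.47231412, -0.61505942]), 'wrist_torque': array([ 0.05660482,  0.03739984, -0.01737638]), 'gripper_force': 0.0, 'gripper_width': 0.9989596585386475}
```

```bash
python3 - <<'E'
import cv2,numpy as np
a=cv2.imread("pics/top0.png");
c=cv2.resize(a[130:290,180:430],(800,512),interpolation=cv2.INTER_CUBIC);cv2.imwrite("pics/t1.png",c)
b=cv2.imread("pics/side0.png");cv2.imwrite("pics/s1.png",cv2.resize(b[130:300,120:380],None,fx=3,fy=3,interpolation=cv2.INTER_CUBIC))
E
cat > h.py <<'E'
import numpy as np
from cell import viewer
K={c:viewer.calibration(c) for c in("top","side")}
def ray(c,uv):
    k=K[c];d=k["R"].T@np.linalg.inv(k["camera_matrix"])@[uv[0],uv[1],1];o=-k["R"].T@k["t"];return o,d/np.linalg.norm(d)
def onz(c,uv,z):
    o,d=ray(c,uv);return o+d*(z-o[2])/d[2]
def tri(a,b):
    A=[];y=[]
    for c,uv in(("top",a),("side",b)):
        o,d=ray(c,uv);P=np.eye(3)-np.outer(d,d);A.append(P);y.append(P@o)
    return np.linalg.lstsq(np.vstack(A),np.hstack(y),rcond=None)[0]
def proj(c,X):
    k=K[c];p=k["camera_matrix"]@(k["R"]@X+k["t"]);return p[:2]/p[2]
E
python3 - <<'E'
from h import *
print(onz("top",(355.8,191.8),68),onz("side",(282.3,177.1),68),onz("top",(355.6,188.7),94.5),onz("side",(281.5,171),94.5))
print(onz("top",(365.9,207),50),onz("side",(298.9,183.5),50),onz("top",(239.9,234.8),84),onz("side",(164.2,260.8),84))
E
```

```text
[ 607.10400889 -183.58163932   68.        ] [ 610.18828712 -202.09172305   68.        ] [ 611.59553072 -178.37032864   94.5       ] [ 601.83217208 -175.61237171   94.5       ]
[ 568.30193821 -212.43111095   50.        ] [ 567.61704671 -215.601226     50.        ] [499.52238082 120.16270579  84.        ] [628.72563361 286.43228414  84.        ]
```

View pics/t1.png

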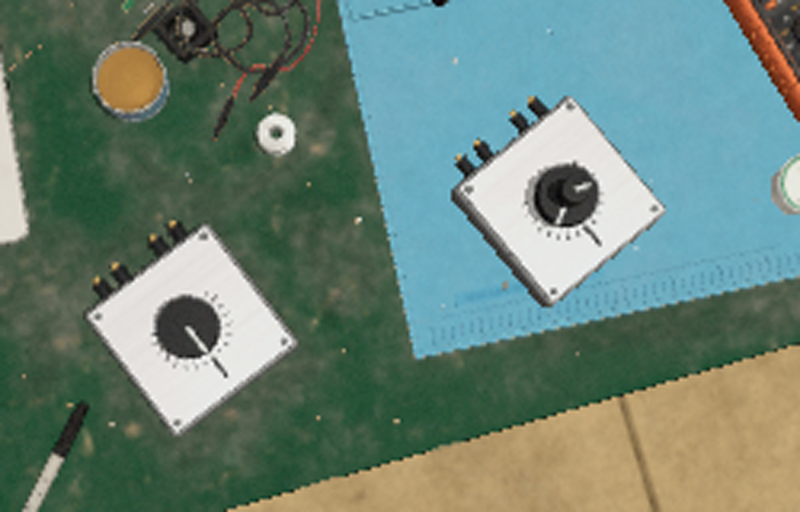

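View pics/s1.png

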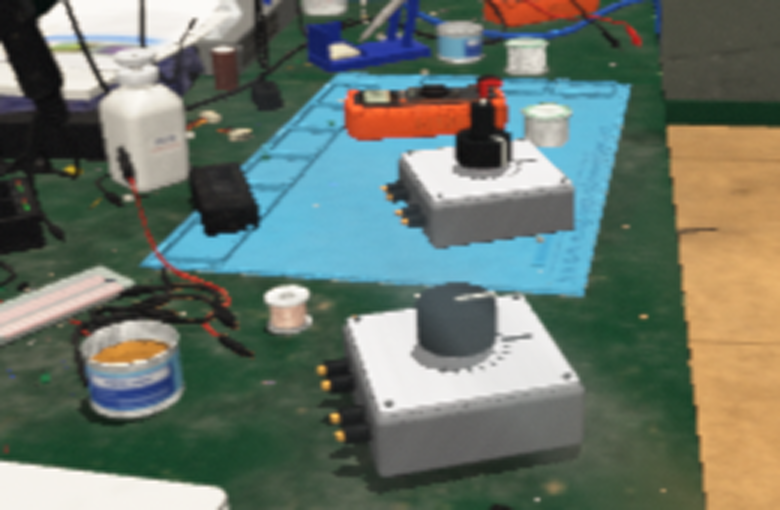

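The tuner is the case on the blue mat. In the top crop its dial is at about (567,195), and its long mark runs from (583,222) to (600,246). The coarse pointer faces about (558,222) and the fine one about (592,186). The side crop agrees. Next I fit the panel pose and the pointer angles.

```bash
cat > dial.py <<'E'
import cv2,numpy as np
from h import *
def panel(c,im,seed):
    # white panel: bright, low saturation, connected to a seed
    h=cv2.cvtColor(im,cv2.COLOR_BGR2HSV)
    m=((h[...,1]<40)&(h[...,2]>175)).astype(np.uint8)
    n,l=cv2.connectedComponents(m)
    k=(l==l[seed[1],seed[0]]).astype(np.uint8)
    P=cv2.convexHull(cv2.findContours(k,0,2)[0][0])[:,0]
    W=np.array([onz(c,p,50)[:2] for p in P],np.float32)
    return cv2.minAreaRect(W)
def unwarp(c,im,cx,cy,z,half=40,s=8):
    # bird's view at height z: up=+x, left=+y (like the top camera), s px/mm
    g=np.linspace(-half,half,int(2*half*s)+1)
    Y,X=np.meshgrid(-g,-g)
    k=K[c];pts=np.stack([cx+X,cy+Y,np.full_like(X,z)],-1).reshape(-1,3)
    p=(k["camera_matrix"]@(k["R"]@pts.T+k["t"][:,None]));p=(p[:2]/p[2]).T.reshape(*X.shape,2).astype(np.float32)
    return cv2.remap(im,p[...,0],p[...,1],cv2.INTER_CUBIC)
E
python3 - <<'E'
from dial import *
im=cv2.imread("pics/top0.png");i2=cv2.imread("pics/side0.png")
print(panel("top",im,(345,210)),[im[210,345]])
print(panel("side",i2,(270,190)),i2[190,270])
print([-K[c]["R"].T@K[c]["t"] for c in K])
for z in (50,80,108): print(z,onz("top",(180+567/3.2,130+195/3.2),z),onz("top",(180+600/3.2,130+246/3.2),z))
cx,cy=607,-183
cv2.imwrite("pics/u1.png",np.hstack([unwarp("top",im,cx,cy,z,60 if z==50 else 30,2 if z==50 else 4)[:240,:240] for z in(50,80,108)]))
E
```

```text
((609.89697265625, -185.59707641601562), (121.18071746826172, 121.40200805664062), 37.87080764770508) [array([230, 233, 232], dtype=uint8)]
((625.3557739257812, -237.47018432617188), (151.5026397705078, 273.6336364746094), 17.45139503479004) [238 239 241]
[array([ 460.1628479 ,   24.02477469, 1175.28327568]), array([245.01235746, 734.61138008, 420.29320694])]
50 [ 611.73997302 -190.73390186   50.        ] [ 568.55622758 -216.69615901   50.        ]
80 [ 607.69893388 -185.00844549   80.        ] [ 565.6664651  -210.27855007   80.        ]
108 [ 603.92729736 -179.66468621  108.        ] [ 562.96935345 -204.28878173  108.        ]
```

View pics/u1.png

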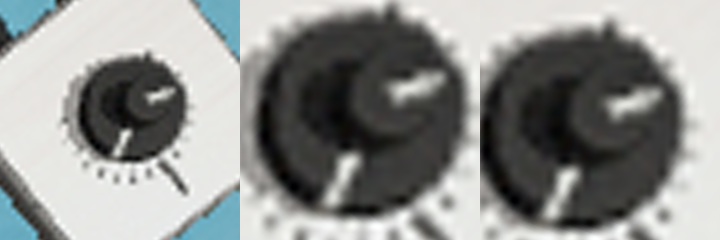

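Panel fit: axis at about (609.5,-184.5) and case yaw about 37.5°. That puts coarse at about -55° and fine at about +72°, both within their stated ranges. Now I move over the dial.

Request:
play_rows([
  [4,-1.85,0,0],
  [4,-1.85,0,0],
  [4,-1.85,0,0],
  [4,-1.85,0,0],
  [4,-1.85,0,0],
  [4,-1.85,0,0],
  [4,-1.85,0,0],
  [4,-1.85,0,0],
], grip=0)

```text
time_s: 1.6
tcp_pos: [473.0, -326.1, 231.4]
tcp_rot: [0.983, 0.186, 0.0, 0.0]
ft_force: [-0.3, -0.5, -0.1]
gripper_width: 0.999
gripper_force: 0.0
```

Request:
play_rows([
  [4.5,-2.07,0,0],
  [4.5,-2.07,0,0],
  [4.5,-2.07,0,0],
  [4.5,-2.06,0,0],
  [0,0,0,0],
  [0,0,0,0],
])

```text
time_s: 2.35
tcp_pos: [609.2, -184.9, 231.1]
tcp_rot: [0.983, 0.186, -0.0, 0.0]
ft_force: [-0.2, -0.7, 0.2]
gripper_width: 1.0
gripper_force: 0.0
```

```bash
cat > st.py <<'E'
import numpy as np,sys
from cell import robot
s=robot.observe();p=s["tcp_pos"];q=s["tcp_rot"]
from scipy.spatial.transform import Rotation as R
M=R.from_quat(q).as_matrix()
T=np.array([float(a) for a in sys.argv[1:4]])
print("t",round(s["time_s"],2),p.round(1),"yaw",np.degrees(np.arctan2(M[1,0],M[0,0])).round(2),"j",s["qpos"].round(2),"cm to go",(M.T@(T-p)/10).round(2),"w",round(s["gripper_width"],3),s["gripper_force"],s["ft_force"].round(1))
E
python3 st.py 609.5 -184.5 57
```

```text
t 2.35 [ 609.2 -184.9  231.1] yaw 21.41 j [ 0.41  0.45 -0.22  1.58  0.11  1.13 -1.03] cm to go [ 0.05 -0.03 17.41] w 1.0 0.0 [-0.2 -0.7  0.2]
```

Request:
play_rows([
  [0.05,-0.03,3.5,0],
  [0,0,3.5,0],
  [0,0,3.5,0],
  [0,0,3,0],
  [0,0,2,0],
  [0,0,1.5,0],
  [0,0,0.4,0],
  [0,0,0,0],
])

```text
time_s: 3.35
tcp_pos: [610.1, -184.1, 57.7]
tcp_rot: [0.983, 0.186, 0.0, 0.0]
ft_force: [-0.4, -0.5, -0.4]
gripper_width: 1.001
gripper_force: 0.0
```

Request:
play_rows([
  [0,0,0,0],
  [0,0,0,0],
  [0,0,0,0],
  [0,0,0,0],
  [0,0,0,0],
  [0,0,0,0],
  [0,0,0,0],
  [0,0,0,0],
], grip=140)

```text
time_s: 4.35
tcp_pos: [611.2, -186.4, 59.2]
tcp_rot: [0.983, 0.185, 0.002, 0.002]
ft_force: [3.1, -9.4, 11.2]
gripper_width: 0.564
gripper_force: 60.3
```

```bash
python3 st.py 609.5 -184.5 57; python3 -c "
from cell import viewer;import cv2
cv2.imwrite('pics/s2.png',cv2.resize(viewer.get_image('side')[60:250,190:400,::-1],None,fx=3,fy=3,interpolation=2))"
```

```text
t 4.35 [ 611.2 -186.4   59.2] yaw 21.34 j [ 0.39  0.64 -0.19  1.69  0.16  0.81 -1.08] cm to go [-0.09 -0.24  0.22] w 0.564 60.28875946998596 [ 3.1 -9.4 11.2]
```

View pics/s2.png

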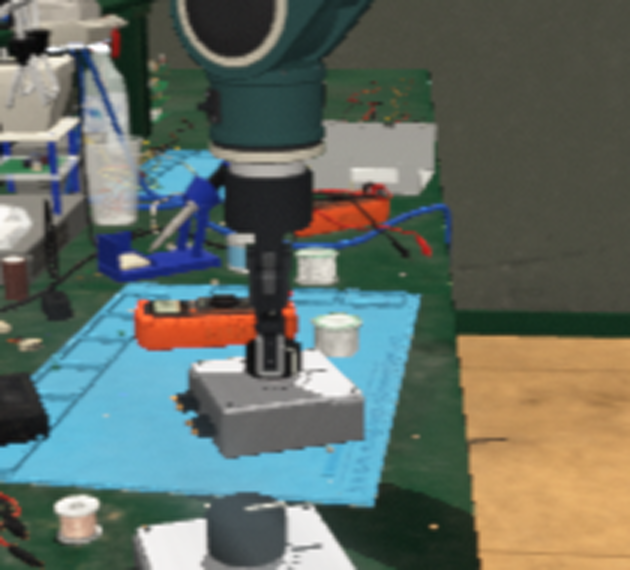

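The coarse knob is gripped (48 mm opening). I'll take up the 2 mm offset, lift slightly to relieve the force, then turn.

Request:
play_rows([
  [0,0.25,-0.25,0],
  [0,0,0,0],
  [0,0,0,-0.8],
  [0,0,0,-0.9],
  [0,0,0,-0.9],
  [0,0,0,-0.9],
  [0,0,0,0],
  [0,0,0,0],
])

```text
time_s: 5.4
tcp_pos: [610.6, -185.7, 59.5]
tcp_rot: [0.909, 0.417, -0.0, -0.0]
ft_force: [2.6, 5.1, -10.5]
gripper_width: 0.557
gripper_force: 68.7
```

```bash
python3 st.py 609.5 -184.5 57
```

```text
t 5.4 [ 610.6 -185.7   59.5] yaw 49.27 j [ 0.48  0.66 -0.31  1.69  0.26  0.83 -0.66] cm to go [ 0.02 -0.16  0.25] w 0.557 68.69702696800232 [  2.6   5.1 -10.5]
```

Request:
play_rows([
  [0,0,0,-0.9],
  [0,0,0,-0.9],
  [0,0,0,-0.9],
  [0,0,0,-0.7],
  [0,0,0,0],
  [0,0,0,0],
  [0,0,0,0],
])

```text
time_s: 6.28
tcp_pos: [609.8, -185.3, 59.4]
tcp_rot: [0.785, 0.619, -0.001, -0.001]
ft_force: [-5.3, 7.4, -3.2]
gripper_width: 0.563
gripper_force: 69.3
```

Request:
play_rows([
  [0,0,0,0],
  [0,0,0,0],
  [0,0,0,0],
  [0,0,0,0],
  [0,0,0,0],
], grip=0)

```text
time_s: 6.9
tcp_pos: [610.7, -186.5, 59.8]
tcp_rot: [0.785, 0.62, 0.0, 0.0]
ft_force: [0.5, -0.1, 0.6]
gripper_width: 1.001
gripper_force: 0.0
```

```bash
python3 st.py 610.5 -186 57
```

```text
t 6.9 [ 610.7 -186.5   59.8] yaw 76.6 j [ 0.56  0.68 -0.43  1.69  0.35  0.85 -0.25] cm to go [ 0.04 -0.03  0.28] w 1.001 0.0 [ 0.5 -0.1  0.6]
```

Request:
play_rows([
  [0,0,-4,0],
  [0,0,-5,0],
  [-3,0,-4,0],
  [-5,0,0,0],
  [-5,0,0,0],
  [-5,0,0,0],
  [-4,0,0,0],
  [0,0,0,0],
])

```text
time_s: 7.9
tcp_pos: [557.9, -404.1, 189.2]
tcp_rot: [0.786, 0.618, -0.001, 0.0]
ft_force: [0.2, 0.8, 0.1]
gripper_width: 0.999
gripper_force: 0.0
```

```bash
python3 st.py 609.8 -185.4 57
cat > look.py <<'E'
import sys
from dial import *
n=sys.argv[1]
im={}
for c in("top","side"):
    im[c]=viewer.get_image(c)[:,:,::-1].copy();cv2.imwrite(f"pics/{c}{n}.png",im[c])
cx,cy=609.8,-185.4
T=[unwarp("top",im["top"],cx,cy,z,h,s) for z,h,s in((50,60,2.2),(80,32,4.125),(108,32,4.125))]
S=[unwarp("side",im["side"],cx,cy,z,h,s) for z,h,s in((50,60,2.2),(80,32,4.125),(108,32,4.125))]
f=lambda L:np.hstack([cv2.resize(a,(264,264)) for a in L])
cv2.imwrite(f"pics/u{n}.png",np.vstack([f(T),f(S)]))
E
python3 look.py 3
```

```text
t 7.9 [ 557.9 -404.1  189.2] yaw 76.33 j [ 0.87  0.61 -0.43  1.46  0.27  1.13  0.15] cm to go [22.49 -0.12 13.2 ] w 0.999 0.0 [0.2 0.8 0.1]
```

View pics/u3.png

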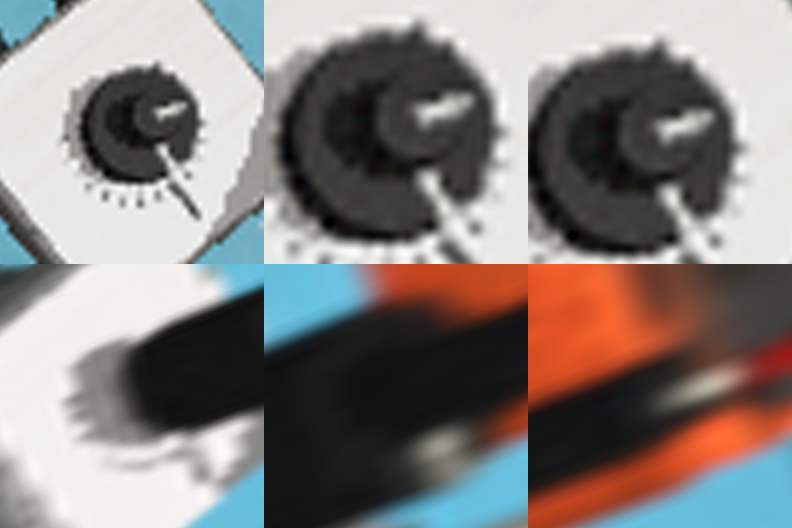

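```bash
cat > ang.py <<'E'
import sys
from dial import *
im=cv2.imread(f"pics/top{sys.argv[1]}.png")
s=8;half=60
(cx,cy),sz,a=panel("top",im,(345,210))
print("rect",cx,cy,sz,a)
if len(sys.argv)>3: cx,cy=map(float,sys.argv[2:4])
else: cx,cy=609.9,-185.6
def blob(z,r0,r1,lo,hi,sign):
    g=unwarp("top",im,cx,cy,z,half,s).mean(2).astype(float)
    n=g.shape[0];v,u=np.mgrid[:n,:n];X=half-v/s;Y=half-u/s
    r=np.hypot(X,Y);t=np.degrees(np.arctan2(Y,X))%360
    m=(r>r0)&(r<r1)&(t>lo)&(t<hi)
    w=np.clip(sign*(g-np.median(g[m]))-25,0,None)*m
    x,y=[(w*q).sum()/w.sum() for q in(X,Y)]
    C=np.cov(np.vstack([X[m],Y[m]]),aweights=w[m]);e,V=np.linalg.eigh(C);d=V[:,1]
    if d@[x,y]<0:d=-d
    return np.degrees(np.arctan2(y,x))%360,np.degrees(np.arctan2(d[1],d[0]))%360,np.hypot(x,y).round(1),np.sqrt(e).round(1)
print("mark",blob(50,33,53,195,240,-1))
print("coarse",blob(80,14,23,130,250,1))
print("fine",blob(108,1,11.5,180,340,1))
E
for n in 0 3; do python3 ang.py $n; python3 ang.py $n 610.9 -185.6|tail -3;  python3 ang.py $n 609.9 -184.6|tail -3; done
```

```text
rect 609.89697265625 -185.59707641601562 (121.18071746826172, 121.40200805664062) 37.87080764770508
mark (np.float64(217.78734160199258), np.float64(217.39563186874074), np.float64(40.6), array([2.1, 5. ]))
coarse (np.float64(157.53802321075145), np.float64(145.61137415414746), np.float64(18.0), array([1.6, 2.8]))
fine (np.float64(284.47832957899925), np.float64(290.5989231516213), np.float64(5.7), array([1.3, 3. ]))
mark (np.float64(216.82814533140348), np.float64(219.0862386290329), np.float64(40.7), array([2.6, 5.4]))
coarse (np.float64(158.8065838250071), np.float64(154.3329676503113), np.float64(18.1), array([1.3, 2.5]))
fine (np.float64(274.49030823084746), np.float64(290.74898539961674), np.float64(5.5), array([1.2, 3.1]))
mark (np.float64(219.03785236148033), np.float64(215.27222291595626), np.float64(40.7), array([2.5, 5.3]))
coarse (np.float64(160.27755656394302), np.float64(155.18007742083327), np.float64(18.1), array([1.2, 2.7]))
fine (np.float64(282.1644643010345), np.float64(288.5160492703513), np.float64(6.1), array([1.3, 2.9]))
rect 609.7824096679688 -185.509704589843
[... 316 characters left out ...]
.float64(290.3708993217228), np.float64(5.7), array([1.3, 3. ]))
mark (np.float64(217.3723590075182), np.float64(229.10431608982572), np.float64(40.9), array([3.4, 5.5]))
coarse (np.float64(210.8919843903804), np.float64(210.49689354939284), np.float64(18.3), array([1.3, 2.7]))
fine (np.float64(274.3505226121119), np.float64(290.4608716672381), np.float64(5.5), array([1.2, 3.1]))
mark (np.float64(219.3597887091628), np.float64(220.36183548373387), np.float64(40.8), array([3.1, 5.4]))
coarse (np.float64(215.188810332742), np.float64(209.38267409188597), np.float64(18.3), array([1.2, 2.8]))
fine (np.float64(282.1270647828469), np.float64(288.41783523955735), np.float64(6.1), array([1.3, 2.9]))
```

The coarse pointer now reads about 211.5° against the mark's 217.5°. That leaves about 6° to go, so I regrip and add it.

Request:
play_rows([
  [5,0,0,0],
  [5,0,0,0],
  [5,0,0,0],
  [5,0,0,0],
  [2.45,-0.1,0,0],
  [0,0,3,0],
  [0,0,3,0],
  [0,0,0,0],
])

```text
time_s: 9.0
tcp_pos: [609.8, -180.0, 128.2]
tcp_rot: [0.784, 0.621, -0.001, -0.002]
ft_force: [0.1, 0.7, -0.3]
gripper_width: 1.001
gripper_force: 0.0
```

```bash
python3 st.py 609.9 -185.8 59.5
```

```text
t 9.0 [ 609.8 -180.   128.2] yaw 76.73 j [ 0.57  0.59 -0.46  1.66  0.3   0.97 -0.23] cm to go [-0.57  0.16  6.87] w 1.001 0.0 [ 0.1  0.7 -0.3]
```

Request:
play_rows([
  [0,0,0,0],
  [0,0,0,0],
  [0,0,2.5,0],
  [0,0,2.5,0],
  [0,0,1.8,0],
  [0,0,0,0],
  [0,0,0,0],
])

```text
time_s: 9.88
tcp_pos: [611.4, -181.8, 62.8]
tcp_rot: [0.785, 0.62, 0.0, 0.0]
ft_force: [0.8, -0.3, 0.7]
gripper_width: 0.998
gripper_force: 0.0
```

```bash
python3 st.py 609.9 -185.8 59.5
```

```text
t 9.88 [ 611.4 -181.8   62.8] yaw 76.62 j [ 0.55  0.67 -0.43  1.69  0.35  0.86 -0.26] cm to go [-0.43 -0.05  0.33] w 0.998 0.0 [ 0.8 -0.3  0.7]
```

Request:
play_rows([
  [-0.43,-0.05,0.3,0],
  [0,0,0,0],
  [0,0,0,0],
])

```text
time_s: 10.25
tcp_pos: [609.4, -185.9, 59.0]
tcp_rot: [0.785, 0.62, 0.0, 0.0]
ft_force: [0.6, 0.2, 1.1]
gripper_width: 1.004
gripper_force: 0.0
```

Request:
play_rows([
  [0,0,0,0],
  [0,0,0,0],
  [0,0,0,0],
  [0,0,0,0],
  [0,0,0,0],
  [0,0,0,0],
], grip=140)

```text
time_s: 11.0
tcp_pos: [609.5, -185.8, 59.2]
tcp_rot: [0.785, 0.62, 0.0, 0.0]
ft_force: [-2.0, 0.9, 7.5]
gripper_width: 0.562
gripper_force: 60.8
```

```bash
python3 st.py 609.9 -185.8 59.5
```

```text
t 11.0 [ 609.5 -185.8   59.2] yaw 76.62 j [ 0.56  0.68 -0.43  1.69  0.35  0.85 -0.26] cm to go [ 0.01  0.04 -0.03] w 0.562 60.80847680568695 [-2.   0.9  7.5]
```

Request:
play_rows([
  [0,0,0,-0.4],
  [0,0,0,-0.35],
  [0,0,0,0],
  [0,0,0,0],
  [0,0,0,0],
])

```text
time_s: 11.62
tcp_pos: [609.3, -185.7, 59.2]
tcp_rot: [0.751, 0.66, -0.0, 0.0]
ft_force: [-3.9, 0.5, 8.1]
gripper_width: 0.562
gripper_force: 60.8
```

Request:
play_rows([
  [0,0,0,0],
  [0,0,0,0],
  [0,0,0,0],
  [0,0,0,0],
], grip=0)

```text
time_s: 12.12
tcp_pos: [609.3, -185.8, 58.7]
tcp_rot: [0.751, 0.66, -0.0, -0.0]
ft_force: [0.0, 0.2, 0.1]
gripper_width: 0.995
gripper_force: 0.0
```

Request:
play_rows([
  [0,0,-3,0],
  [0,0,-5,0],
  [-1,0,-3,0],
  [-5,0,0,0],
  [-5,0,0,0],
  [-5,0,0,0],
  [-4,0,0,0],
  [0,0,0,0],
])

```text
time_s: 13.12
tcp_pos: [582.0, -387.9, 168.1]
tcp_rot: [0.753, 0.658, -0.001, -0.0]
ft_force: [0.5, -0.5, 0.5]
gripper_width: 0.998
gripper_force: 0.0
```

```bash
python3 st.py 609.7 -185.8 86; python3 look.py 4; python3 ang.py 4 609.9 -186
```

```text
t 13.12 [ 582.  -387.9  168.1] yaw 82.34 j [ 0.84  0.65 -0.46  1.45  0.3   1.11  0.2 ] cm to go [20.41  0.06  8.19] w 0.998 0.0 [ 0.5 -0.5  0.5]
rect 609.72265625 -185.55126953125 (121.07868957519531, 121.11325073242188) 37.8918571472168
mark (np.float64(217.42833797499407), np.float64(217.25455325204533), np.float64(43.2), array([1.1, 4.4]))
coarse (np.float64(218.3003196633042), np.float64(220.66358947781413), np.float64(18.3), array([1.6, 2.7]))
fine (np.float64(285.70418637007833), np.float64(290.7669326067966), np.float64(5.6), array([1.2, 3. ]))
```

View pics/u4.png

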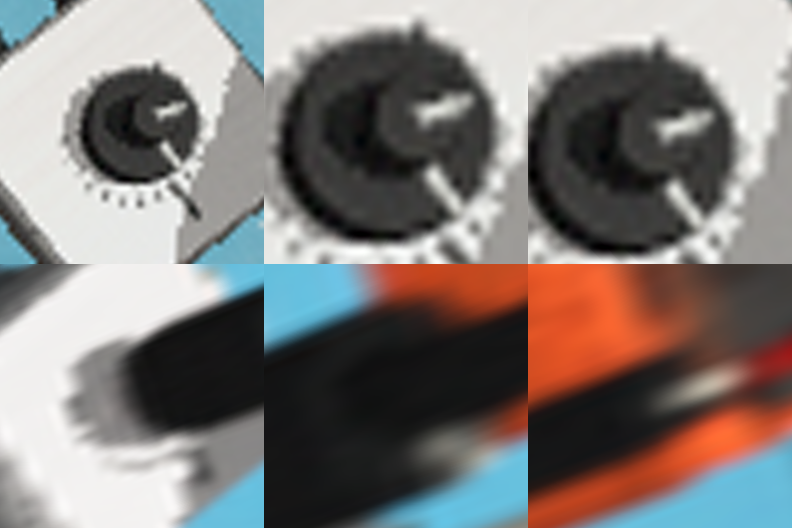

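The coarse pointer is now at about 218° against the mark's 217.5°, and its line continues into the mark. Next is the fine knob, at about +72°.

Request:
play_rows([
  [5,0,0,0],
  [5,0,0,0],
  [5,0,0,0],
  [4,0,0,0],
  [1.1,0.05,0,0],
  [0,0,0,0],
  [0,0,0,0],
  [0,0,0,0],
])

```text
time_s: 14.22
tcp_pos: [609.7, -186.0, 168.6]
tcp_rot: [0.752, 0.66, -0.0, -0.0]
ft_force: [-0.3, -0.0, -0.0]
gripper_width: 1.003
gripper_force: 0.0
```

```bash
python3 st.py 609.6 -185.8 86
```

```text
t 14.22 [ 609.7 -186.   168.6] yaw 82.53 j [ 0.61  0.55 -0.5   1.62  0.3   1.04 -0.11] cm to go [ 0.02 -0.01  8.26] w 1.003 0.0 [-0.3 -0.  -0. ]
```

Request:
play_rows([
  [0,0,3,0],
  [0,0,2.5,0],
  [0,0,1.7,0],
  [0,0,1,0],
  [0,0,0,0],
  [0,0,0,0],
])

```text
time_s: 14.98
tcp_pos: [610.4, -185.0, 87.6]
tcp_rot: [0.751, 0.66, 0.0, 0.0]
ft_force: [-0.1, 1.0, 0.5]
gripper_width: 0.998
gripper_force: 0.0
```

Request:
play_rows([
  [0,0,0,0],
  [0,0,0,0],
  [0,0,0,0],
  [0,0,0,0],
  [0,0,0,0],
  [0,0,0,0],
  [0,0,0,0],
  [0,0,0,0],
], grip=220)

```text
time_s: 15.98
tcp_pos: [609.5, -184.8, 87.1]
tcp_rot: [0.751, 0.66, -0.0, -0.0]
ft_force: [-5.8, 1.2, 9.6]
gripper_width: 0.237
gripper_force: 58.4
```

```bash
python3 st.py 609.6 -185.8 86
```

```text
t 15.97 [ 609.5 -184.8   87.1] yaw 82.61 j [ 0.58  0.65 -0.47  1.68  0.35  0.9  -0.15] cm to go [-0.09  0.02  0.11] w 0.237 58.43867361545563 [-5.8  1.2  9.6]
```

Request:
play_rows([
  [-0.08,-0.08,0,0],
  [0,0,0,1],
  [0,0,0,1.2],
  [0,0,0,1.2],
  [0,0,0,1.2],
  [0,0,0,0],
  [0,0,0,0],
])

```text
time_s: 16.85
tcp_pos: [610.7, -185.5, 87.3]
tcp_rot: [0.921, 0.389, 0.002, 0.001]
ft_force: [11.5, -0.8, -5.2]
gripper_width: 0.233
gripper_force: 59.1
```

Request:
play_rows([
  [0,0,0,1.2],
  [0,0,0,1.2],
  [0,0,0,1.2],
  [0,0,0,0.7],
  [0,0,0,0],
  [0,0,0,0],
  [0,0,0,0],
])

```text
time_s: 17.73
tcp_pos: [611.4, -186.7, 87.3]
tcp_rot: [0.995, 0.099, 0.003, 0.001]
ft_force: [18.0, -7.3, -10.1]
gripper_width: 0.23
gripper_force: 59.1
```

```bash
python3 st.py 609.6 -185.8 86
```

```text
t 17.73 [ 611.4 -186.7   87.3] yaw 11.4 j [ 0.38  0.6  -0.18  1.68  0.13  0.86 -1.23] cm to go [-0.16 -0.13  0.13] w 0.23 59.1486918926239 [ 18.   -7.3 -10.1]
```

Request:
play_rows([
  [0,0,0,0],
  [0,0,0,0],
  [0,0,0,0],
  [0,0,0,0],
  [0,0,0,0],
], grip=0)

```text
time_s: 18.35
tcp_pos: [609.0, -185.5, 86.8]
tcp_rot: [0.995, 0.099, -0.0, -0.0]
ft_force: [-0.0, 0.7, -0.4]
gripper_width: 1.001
gripper_force: 0.0
```

Request:
play_rows([
  [0,0,-4,0],
  [0,0,-4,0],
  [0,3,-2,0],
  [0,5,0,0],
  [0,5,0,0],
  [0,5,0,0],
  [0,4,0,0],
  [0,0,0,0],
])

```text
time_s: 19.35
tcp_pos: [651.5, -404.8, 185.7]
tcp_rot: [0.995, 0.098, -0.001, 0.0]
ft_force: [0.5, 1.2, -0.1]
gripper_width: 1.002
gripper_force: 0.0
```

```bash
python3 st.py 609.7 -185.8 86; python3 look.py 5; python3 ang.py 5 609.9 -186;sed -i 's/1,11.5,180,340/1,11,130,290/' ang.py;python3 ang.py 5 609.9 -186|tail -1; python3 ang.py 5 610.6 -186|tail -1;python3 ang.py 5 609.9 -185.3|tail -1
```

```text
t 19.35 [ 651.5 -404.8  185.7] yaw 11.2 j [ 0.6   0.72 -0.14  1.23  0.1   1.2  -0.92] cm to go [  0.17 -22.3    9.96] w 1.002 0.0 [ 0.5  1.2 -0.1]
rect 618.50732421875 -178.47146606445312 (98.63677978515625, 120.92989349365234) 37.95484161376953
mark (np.float64(217.38761110806396), np.float64(217.58248752579158), np.float64(40.9), array([1.6, 4.8]))
coarse (np.float64(218.19700966919595), np.float64(215.98764701338115), np.float64(17.9), array([1.3, 2.6]))
fine (np.float64(211.04960805141627), np.float64(206.51394676239812), np.float64(6.3), array([1.2, 3. ]))
fine (np.float64(210.09455506546857), np.float64(212.2661262432659), np.float64(5.9), array([1.2, 3. ]))
fine (np.float64(206.83593685070363), np.float64(212.73307969539488), np.float64(6.0), array([1.1, 3. ]))
fine (np.float64(215.94699848455377), np.float64(211.7238851118198), np.float64(6.0), array([1.1, 3. ]))
```

View pics/u5.png

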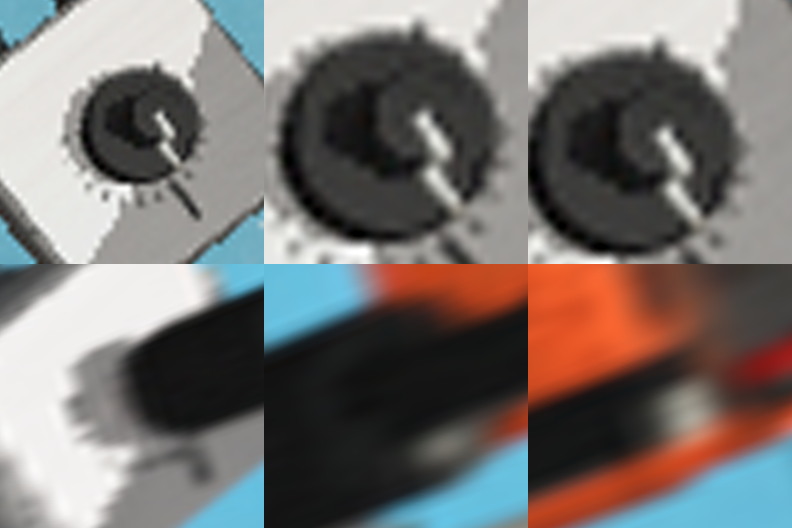

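Coarse is unchanged at about 218°. Fine is close, but its pointer is only about 4 px long, so I fit a rendered model to the pixels to sharpen the angle.

```bash
cat > fit.py <<'E'
from dial import *
from scipy.optimize import least_squares
k=K["top"];G={n:cv2.imread(f"pics/top{n}.png").mean(2) for n in (0,3,4,5)}
SS=5
def pix(z,win):
    c=proj("top",np.array([609.8,-185.8,z]));u0,v0=np.round(c).astype(int)
    o=(np.arange(SS)+.5)/SS-.5
    uu=(np.arange(u0-win,u0+win+1)[:,None]+o).ravel();vv=(np.arange(v0-win,v0+win+1)[:,None]+o).ravel()
    U,V=np.meshgrid(uu,vv)
    o_=-k["R"].T@k["t"];d=(k["R"].T@np.linalg.inv(k["camera_matrix"])@np.stack([U.ravel(),V.ravel(),np.ones(U.size)]))
    P=o_[:,None]+d*((z-o_[2])/d[2]);X=P[0].reshape(U.shape)-609.8;Y=P[1].reshape(U.shape)+185.8
    return X,Y,slice(v0-win,v0+win+1),slice(u0-win,u0+win+1)
W={"f":pix(108,5),"c":pix(80,10),"m":pix(50,20)}
sg=lambda x:1/(1+np.exp(-np.clip(x/.25,-50,50)))
def cov(X,Y,t,r0,r1,w):
    a=X*np.cos(t)+Y*np.sin(t);b=-X*np.sin(t)+Y*np.cos(t)
    m=sg(a-r0)*sg(r1-a)*sg(w/2-abs(b));n=X.shape[0]//SS
    m=cv2.GaussianBlur(m,(0,0),SS*.35)
    return m.reshape(n,SS,n,SS).mean((1,3)),X.reshape(n,SS,n,SS).mean((1,3)),Y.reshape(n,SS,n,SS).mean((1,3))
th0={"f0":290,"f1":215,"c0":158,"c1":212,"c2":218,"m":217.5}
def res(p):
    dx,dy=p[:2];t=dict(zip(th0,p[2:8]));wf,wc,wm=p[8:11];r0f,r0c=p[11:13];out=[]
    def add(key,n,th,r0,r1,w,lo,hi):
        X,Y,a,b=W[key];c,x,y=cov(X-dx,Y-dy,th,r0,r1,w);r=np.hypot(x-dx*0,y-dy*0)
        s=abs((np.arctan2(y,x)-np.radians(th0[nm])+np.pi)%(2*np.pi)-np.pi)<(3.2 if key=="f" else .6 if key=="c" else .18)
        m=(r>lo)&(r<hi)&s;g=G[n][a,b][m];A=np.stack([np.ones(m.sum()),c[m]],1)
        q=np.linalg.lstsq(A,g,rcond=None)[0];out.append((A@q-g)/abs(q[1]+1e-6)*(1 if key!="m" else .7))
    for nm,n in(("f0",0),("f0",3),("f0",4),("f1",5)):add("f",n,t[nm],r0f,11,wf,0,9)
    for nm,n in(("c0",0),("c1",3),("c2",4),("c2",5)):add("c",n,t[nm],r0c,25,wc,13,22.5)
    for nm,n in(("m",0),("m",4)):add("m",n,t[nm],29,50,wm,33,54)
    return np.hstack(out)
p0=np.r_[0,0,np.radians(list(th0.values())),2.5,2.5,2.5,1,11]
for loss in("linear","soft_l1"):
    s=least_squares(res,p0,loss=loss,f_scale=.15,diff_step=1e-3,x_scale=np.r_[1,1,[.1]*6,1,1,1,1,1])
    C=np.linalg.pinv(s.jac.T@s.jac)*2*s.cost/(len(s.fun)-13)
    print(s.cost,s.x[:2].round(2),dict(zip(th0,np.degrees(s.x[2:8]).round(1))),s.x[8:].round(2),np.degrees(np.sqrt(np.diag(C))[2:8]).round(1))
E
python3 fit.py
```

```text
4.0260194116044077e-10 [-0.28  0.18] {'f0': np.float64(291.1), 'f1': np.float64(217.7), 'c0': np.float64(157.3), 'c1': np.float64(213.1), 'c2': np.float64(219.4), 'm': np.float64(218.0)} [-4.47 -4.41 -4.82  0.49 10.26] [0.7 0.7 0.2 0.2 0.2 0.2]Traceback (most recent call last):
  File "fit.py", line 34, in <module>
    s=least_squares(res,p0,loss=loss,f_scale=.15,diff_step=1e-3,x_scale=np.r_[1,1,[.1]*6,1,1,1,1,1])
    return func(*args, **kwargs)
    result = trf(vector_fun.fun, vector_fun.jac, x0, f0, J0, lb, ub, ftol, xtol,
                 gtol, max_nfev, x_scale, loss_function, tr_solver,
                 tr_options.copy(), verbose, callback=callback_wrapped)
    return trf_no_bounds(
        fun, jac, x0, f0, J0, ftol, xtol, gtol, max_nfev, x_scale,
        loss_function, tr_solver, tr_options, verbose, callback=callback)
    cost_new = loss_function(f_new, cost_only=True)
    loss(z, rho, cost_only=cost_only)
    ~~~~^^^^^^^^^^^^^^^^^^^^^^^^^^^^^
    rho[0] = 2 * (t**0.5 - 1)
    ~~~^^^
ValueError: could not broadcast input array from shape (367,) into shape (359,)
```

```bash
sed -i 's/r=np.hypot(x-dx\*0,y-dy\*0)/x,y=x+dx,y+dy;r=np.hypot(x,y)/; s#/abs(q\[1\]+1e-6)#/120#; s/f_scale=.15/f_scale=.1,bounds=(np.r_[-3,-3,p0[2:8]-.4,1.2,1.2,1,-1,8],np.r_[3,3,p0[2:8]+.4,4,4,3.5,6,18])/' fit.py; python3 fit.py
```

```text
1.843854812673798 [-0.03 -0.07] {'f0': np.float64(288.2), 'f1': np.float64(212.7), 'c0': np.float64(156.3), 'c1': np.float64(212.0), 'c2': np.float64(218.7), 'm': np.float64(217.6)} [ 2.65  1.99  1.57 -0.65  8.  ] [0.9 1.6 0.5 0.5 0.5 0.2]
1.1382158985689668 [-0.01 -0.1 ] {'f0': np.float64(288.6), 'f1': np.float64(212.6), 'c0': np.float64(156.3), 'c1': np.float64(211.7), 'c2': np.float64(218.7), 'm': np.float64(217.6)} [ 2.86  1.97  1.37 -0.69  8.  ] [0.9 1.8 0.6 0.6 0.5 0.2]
```

Coarse fits to about +1°. Fine is about 3° short, at 212.6 to 217° against 217.6°. I regrip it and turn back by about 3°.

Request:
play_rows([
  [0,-5,0,0],
  [0,-5,0,0],
  [0,-5,0,0],
  [0,-5,0,0],
  [0.15,-2.25,0,0],
  [0,0,1,0],
  [0,0,0,0],
  [0,0,0,0],
])

```text
time_s: 20.45
tcp_pos: [609.9, -184.0, 176.6]
tcp_rot: [0.995, 0.099, -0.0, 0.0]
ft_force: [-0.2, -1.1, -0.5]
gripper_width: 1.0
gripper_force: 0.0
```

```bash
python3 st.py 609.8 -185.9 86.5
```

```text
t 20.45 [ 609.9 -184.   176.6] yaw 11.33 j [ 0.38  0.5  -0.19  1.63  0.11  1.03 -1.21] cm to go [-0.04  0.18  9.01] w 1.0 0.0 [-0.2 -1.1 -0.5]
```

Request:
play_rows([
  [-0.05,0.18,3,0],
  [0,0,3,0],
  [0,0,2,0],
  [0,0,1,0],
  [0,0,0,0],
  [0,0,0,0],
])

```text
time_s: 21.2
tcp_pos: [610.4, -184.8, 87.8]
tcp_rot: [0.995, 0.099, 0.001, 0.0]
ft_force: [-0.0, 0.3, 0.0]
gripper_width: 0.999
gripper_force: 0.0
```

```bash
python3 st.py 609.8 -185.9 86.5
```

```text
t 21.2 [ 610.4 -184.8   87.8] yaw 11.41 j [ 0.37  0.6  -0.18  1.68  0.13  0.86 -1.23] cm to go [-0.08  0.09  0.13] w 0.999 0.0 [-0.   0.3  0. ]
```

Request:
play_rows([
  [-0.08,0.09,0,0],
  [0,0,0,0],
  [0,0,0,0],
  [0,0,0,0],
  [0,0,0,0],
  [0,0,0,0],
  [0,0,0,0],
  [0,0,0,0],
], grip=220)

```text
time_s: 22.2
tcp_pos: [609.6, -187.1, 87.4]
tcp_rot: [0.995, 0.099, 0.0, 0.001]
ft_force: [0.2, -5.9, 4.0]
gripper_width: 0.237
gripper_force: 58.7
```

Request:
play_rows([
  [0,0,0,-0.2],
  [0,0,0,-0.2],
  [0,0,0,0],
  [0,0,0,0],
  [0,0,0,0],
])

```text
time_s: 22.82
tcp_pos: [609.6, -187.0, 87.4]
tcp_rot: [0.992, 0.127, 0.0, 0.001]
ft_force: [0.3, -7.0, 5.0]
gripper_width: 0.233
gripper_force: 58.7
```

```bash
python3 st.py 609.8 -185.9 86.5
```

```text
t 22.82 [ 609.6 -187.    87.4] yaw 14.56 j [ 0.39  0.61 -0.19  1.68  0.14  0.86 -1.18] cm to go [ 0.05 -0.11  0.09] w 0.233 58.71530592441559 [ 0.3 -7.   5. ]
```

Now I release, retreat well clear so the hand casts no shadow on the dial, and measure again.

Request:
play_rows([
  [0,0,0,0],
  [0,0,0,0],
  [0,0,0,0],
  [0,0,0,0],
  [0,0,0,0],
], grip=0)

```text
time_s: 23.45
tcp_pos: [609.3, -185.6, 86.7]
tcp_rot: [0.992, 0.127, -0.0, -0.0]
ft_force: [0.7, -0.3, 0.0]
gripper_width: 1.002
gripper_force: 0.0
```

Request:
play_rows([
  [0,0,-4,0],
  [0,0,-4,0],
  [0,3,-2,0],
  [0,5,0,0],
  [-1,5,0,0],
  [-2,5,0,0],
  [-2,4,0,0],
  [0,0,0,0],
])

```text
time_s: 24.45
tcp_pos: [614.2, -415.6, 186.1]
tcp_rot: [0.992, 0.125, -0.001, 0.001]
ft_force: [0.8, 0.5, 0.2]
gripper_width: 0.997
gripper_force: 0.0
```

```bash
python3 st.py 609.7 -185.8 86; python3 look.py 6; sed 's/(0,3,4,5)/(0,3,4,5,6)/; s/("f1",5)):/("f1",6)):/; s/("c2",5)):/("c2",5),("c2",6)):/' fit.py > fit2.py; python3 fit2.py; python3 ang.py 6 609.8 -185.9 | tail -3
```

```text
t 24.45 [ 614.2 -415.6  186.1] yaw 14.3 j [ 0.65  0.67 -0.15  1.31  0.1   1.16 -0.84] cm to go [  5.26 -22.39   9.98] w 0.997 0.0 [0.8 0.5 0.2]
1.9895227560180548 [-0.02 -0.09] {'f0': np.float64(288.2), 'f1': np.float64(216.7), 'c0': np.float64(156.3), 'c1': np.float64(211.9), 'c2': np.float64(218.7), 'm': np.float64(217.6)} [ 2.72  1.9   1.58 -0.68  8.  ] [0.9 1.6 0.5 0.5 0.4 0.2]
1.2190627461059682 [-0.03 -0.02] {'f0': np.float64(288.4), 'f1': np.float64(217.8), 'c0': np.float64(156.5), 'c1': np.float64(211.9), 'c2': np.float64(218.9), 'm': np.float64(217.7)} [ 2.91  2.    1.38 -0.64  8.  ] [0.9 1.7 0.6 0.6 0.5 0.2]
mark (np.float64(217.49300369636381), np.float64(217.59568298320096), np.float64(43.0), array([1. , 4.2]))
coarse (np.float64(219.4935414174225), np.float64(205.45170898396364), np.float64(18.1), array([1.9, 2.9]))
fine (np.float64(216.09470289905136), np.float64(217.189367417874), np.float64(5.5), array([1.1, 3. ]))
```

View pics/u6.png

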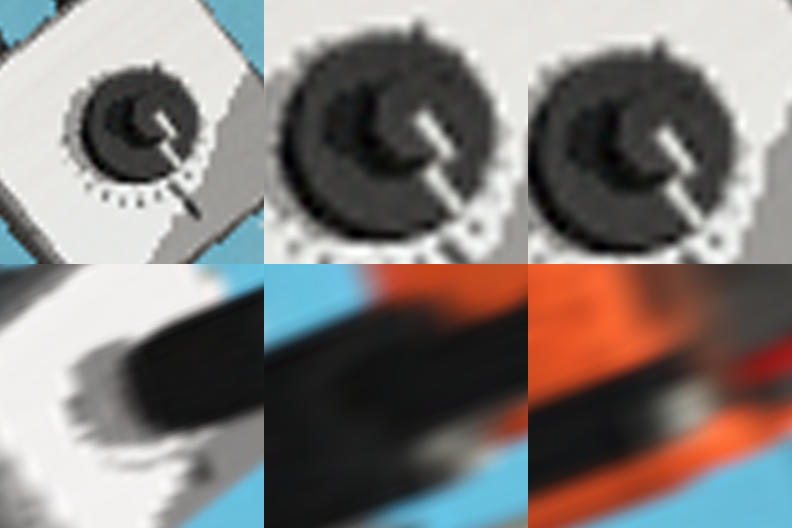

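The fine pointer at about 217° and the coarse at about 218.7° both face the mark at 217.6° and look parallel to it. The gripper is open and well clear.

```bash
python3 -c "
from cell import hand_in;print(hand_in())"
```

```text
the job is handed in; nothing more can be done
None
```

I turned the coarse knob to the long mark first and then the fine knob. By my camera measurements each points within about 2° of it. The gripper is open and clear, the arm was never moved near the other case or the loose items, and the job is handed in at about 25 s.

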